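# Take a reference reading on the slide gauge

### The job

Take a reference reading on the bench slide gauge: on its readout press the round key, then the square key, then the long bar key, each fully down and let up again before the next. Only then take the carriage by its upright post and slide it along the rail, away from the end where it is parked, until you feel its spring ball click into the notch of the steel strip. Finish there, still gripping the post with the carriage standing still in the notch (do not let go at the end), and leave the carton, the tape roll and the jar where they are.

Things in the scene. Friction and masses are not known exactly. Their poses are not given: they have to be found in the camera images.
- rail: slide gauge fixed to the bench: aluminium base plate 84 x 340 mm, 12 mm thick, with a 34 mm high end block at each end, its long side running left to right. Origin at the centre of its underside; y axis along the rail, to the left as the robot sees it; x away from the robot; z up.
- carriage (a joint): travel of the carriage along the rail in m: 0 at the left end stop, growing to the right (the rail's -y direction) to 0.16 at the right end stop. It starts between 0 and 0.04 and runs with about 2 N of friction. The carriage is a black block 66 mm across the rail and 70 mm along it, its top 42 mm above the bench.
- post (a point): the carriage's upright round aluminium post, 18 mm in diameter, standing on the carriage from 42 to 86 mm above the bench (a 28 mm collar covers its lowest 3 mm). Origin on its axis at grip height, 72 mm above the bench; 10 mm to the robot's side of the rail's centre line. y along the rail like the rail's y, z up. It slides with the carriage and cannot turn or lift.
- ball (a joint): travel of the carriage's spring ball in m: about 0.001 while it rides on the strip, 0.003 down in the notch. The notch is at a carriage travel between 0.070 and 0.130, different each time, to be found by feel: in it the carriage has about 2 mm of free play either way, then resists with about 15 N before the ball climbs out; travel goes on beyond.
- cap_top (a point): top of the ball plunger's dark steel cap, 14 mm in diameter, on the carriage's top 32 mm beyond the post; 50 mm above the bench while the ball rides, 2 mm lower in the notch. The steel strip under it, 12 mm wide, lies on the base plate along the rail; its one notch is an 11 mm gap.
- readout: readout unit fixed to the bench on the left of the rail: grey box 120 mm deep (x), 170 mm wide (y), 26 mm high, with a dark blank display on its far half and three light keys in a row along y on its near half, 52 mm apart, in an order that changes. Origin at the centre of its underside; x away from the robot, y left, z up.
- key_round_top (a point): centre of the top face of the round key, 24 mm in diameter; top 38 mm above the bench when up
- key_round (a joint): how far the round key is pressed in m: 0 up, 0.006 fully down (about 5 N); it springs back up
- key_square_top (a point): centre of the top face of the square key, 22 x 22 mm; top 38 mm above the bench when up
- key_square (a joint): how far the square key is pressed in m: 0 up, 0.006 fully down (about 5 N); it springs back up
- key_bar_top (a point): centre of the top face of the long bar key, 42 mm along the readout's x, 14 mm along its y; top 38 mm above the bench when up
- key_bar (a joint): how far the bar key is pressed in m: 0 up, 0.006 fully down (about 5 N); it springs back up
- carton_mid (a point): centre of a small carton, 50 x 62 x 55 mm, loose, to the right of the rail; leave it alone
- tape_roll_mid (a point): centre of a tape roll lying flat, 60 mm in diameter, 12 mm high, loose, behind the rail; leave it alone
- jar_mid (a point): centre of a flux jar, 44 mm in diameter, 47 mm high, loose, behind the readout; leave it alone

How it is judged (in metres and radians):
On the way, in this order (a step that is already met when the one before it is completed fails the run):
1. the round key is pressed down, the other keys up and the carriage still parked (value of joint key_round above 0.004 m and value of joint each of key_square, key_bar below 0.0015 m and distance of post from where it was at the start of the episode below 0.015 m), for 0.05 s.
2. then the square key is pressed down, the other keys up and the carriage still parked (value of joint key_square above 0.004 m and value of joint each of key_round, key_bar below 0.0015 m and distance of post from where it was at the start of the episode below 0.015 m), for 0.05 s.
3. then the bar key is pressed down, the other keys up and the carriage still parked (value of joint key_bar above 0.004 m and value of joint each of key_round, key_square below 0.0015 m and distance of post from where it was at the start of the episode below 0.015 m), for 0.05 s.
4. then the carriage is slid by its post until the ball has dropped into the notch (value of joint ball above 0.0018 m and contact force between the fingers and carriage above 2 N), for 0.2 s.
At the end, for the whole second after the job is handed in: The carriage stands still with its ball in the notch (joint over 0.0018; 0.003 seated), the post gripped between the fingers (over 2 N, grasp point within 17 mm of its axis, 25 mm of its grip point), all keys up, and the carton, tape roll and jar within 20 mm of where they stood (all of step 4 and velocity of joint carriage between -0.01 and 0.01 m/s and horizontal distance between the grasp point and post below 0.017 m and distance between the grasp point and post below 0.025 m and value of joint each of key_round, key_square, key_bar below 0.0015 m and distance of each of carton_mid, tape_roll_mid, jar_mid from where it was at the start of the episode below 0.02 m); the arm keeps its last pose, push and grip.
It fails at once if two keys are pressed at the same time (value of joint each of key_round, key_square above 0.003 m or value of joint each of key_square, key_bar above 0.003 m or value of joint each of key_round, key_bar above 0.003 m).
It fails at once if a bystander is knocked away (distance of any of carton_mid, tape_roll_mid, jar_mid from where it was at the start of the episode above 0.03 m).
It also fails if it takes over 48 s, if anything falls off the work surface, if the arm or the gripper's body presses on something with over 40 N, if the wrist force passes 120 N, or if a joint passes its speed limit or range.

### The arm

A 6-joint arm with a two-finger parallel gripper is mounted at the origin on a cart in front of the work surface, level with it; the furniture and walls round the work are solid. World frame = base frame: x ahead of the robot, y to its left, z up, the work surface at z = 0. Lengths are in mm, angles in degrees, forces in N, time in s.
With the tool pointing down it reaches from about 300 to 850 mm from the base axis. Payload 4.2 kg.
Tool frame: the origin (TCP) lies at the very end of the fingers, on their centre line; the grasp point (between the pads) lies 19 mm behind it; z points along the fingers, y is the line along which they close (so a half turn about z gives the same grasp; the last joint's range is limited). The gripper opens to 91 mm and grips with 3 to 60 N. Pads are 32 mm wide; open, the fingers measure 118 mm over their backs; the gripper's body (76 mm by 178 mm) begins 60 mm behind the grasp point.
Start: joints at [71.505, 18.312, 89.639, -0, 72.044, -1.146], TCP at [171.465, 548.859, 187.176] pointing down, gripper open.
Joint ranges: [-177.97, 177.97], [-48.28, 115.42], [12.27, 149.76], [-77.06, 257.06], [2.81, 150.46], [-146.56, 146.56]. Speed limits (degrees/s): [147.25, 147.25, 180, 180, 180, 180].

### API

Orientations are given as [roll, pitch, yaw] about the fixed x, y, z axes, in that order (R = Rz(yaw) Ry(pitch) Rx(roll)).
In Python, from workcell import * gives the robot as it stands.
- The arm moves only by the tool move_arm, never from a script. Its argument "motion" is a list of rows, each a list of 3 entries, a list of its own where there are three numbers: the finger opening in mm, from 0 to 91.2, then the shift along the world's x, y, z in units of 25 mm (1.0 is 25 mm), then the turn, a rotation vector about the world's x, y, z in units of 4 degrees (1.0 is 4 degrees). In form: [[grip, [x, y, z], [ax, ay, az]], ...]. A call has 1 to 20 rows; each row shifts and turns the commanded pose from where the row before left it; what a row does not reach is not made up. A row lasts 1/12 s, in which the tool goes at most 41.7 mm and 7.16 degrees, less where a joint would pass 70% of its speed; a pose out of reach is approached as far as the arm can. A call with a number of a shift or a turn outside -1 to 1 is refused whole. A call with a gripper value outside its range is refused whole. The fingers move at their own pace and stop on an object; "grip_force" is the grip in N (left out, the last holds). Time passes only in rows, so rows that do not move let the fingers close. It gives the time, the measured TCP pose, the force, the opening and the grip force at its end, in the units of the state.
- state(): the state, without advancing time (a new reading comes with each control period).
- grab_frame(name): name is "side" or "top"; returns the picture (480x640x3 uint8, blue, green, red); there is no depth.
- camera_info(name): a dict with "fx", "fy", "cx", "cy" (pixels), "k1" (the pictures are not rectified: a ray, as slopes to the right and down, at radius r is drawn at 1 + k1 r^2 times it, then the intrinsics apply), "rvec" (rotation vector, rad) and "tvec" (3), from world to camera coordinates, as OpenCV has them. Camera axes: x right, y down, z forward; pixel columns grow to the right and rows downward; lengths in mm; the calibration is good to about 2 mm. A picture is of the moment at which its call begins. camera_info takes no time and is no camera call.
- job_done(): hands the job in; it is judged then, once.
The state is a dict: "time_s": time; "qpos": joint angles; "qvel": joint speeds; "effort": joint torques, N m; "ee_pos": TCP position; "ee_rot": TCP orientation; "force": force on the tool from outside, world axes, zero at the start; "torque": the same for the moment, N m; "gripper_width": finger opening in mm; "gripper_force": force on a finger pad.
Only numpy, scipy, OpenCV 4.12 (cv2) and the standard library are available. Lean on these libraries where they do the work, as an engineer would, in place of code of your own. Each camera call takes 0.05 s, during which the arm holds its last target. There are 200 camera calls.

## Working session

There is one attempt and no reset: what is moved stays moved. The work goes in short steps, Python scripts to look and compute and a tool call to move; the robot and the scene stay as the last step left them, time stands still between calls to the robot, and variables do not carry over. Pictures are saved under pics/ and viewed, at most 10 in all, crops included, and the job is handed in when it is done.

Besides the shell and the picture viewer there is one more tool, called after "Call:" by a JSON object that holds its "fn" and its "kwargs". move_arm: Moves the arm, as the interface text tells. Shifts and turns lie within -1 to 1; 1 stands for 25 mm of shift or 4 degrees of turn. Its arguments: {"type":"object","properties":{"motion":{"type":"array","items":{"type":"array"}},"grip_force":{"type":"number"}},"required":["motion"]}

```bash
mkdir -p pics; cat > h.py <<'E'
from workcell import *
import numpy as np, cv2
def ray(cam,u,v,z):
    c=camera_info(cam); x=np.array([(u-c['cx'])/c['fx'],(v-c['cy'])/c['fy']]); d=x.copy()
    for _ in range(20): x=d/(1+c['k1']*(x@x))
    R=cv2.Rodrigues(np.array(c['rvec'],float))[0]; t=np.array(c['tvec'],float).ravel()
    o=-R.T@t; w=R.T@np.array([x[0],x[1],1]); return o+w*(z-o[2])/w[2]
def proj(cam,p):
    c=camera_info(cam);R=cv2.Rodrigues(np.array(c['rvec'],float))[0]; q=R@np.array(p,float)+np.array(c['tvec'],float).ravel()
    x=q[:2]/q[2]; x=x*(1+c['k1']*(x@x)); return x*[c['fx'],c['fy']]+[c['cx'],c['cy']]
E
python3 - <<'E'
from h import *
for n in("top","side"): cv2.imwrite(f"pics/{n}0.png",grab_frame(n)); print(camera_info(n))
s=state();print(s)
E
```

```text
{'fx': 458.87192159528195, 'fy': 458.87192159528195, 'cx': 326.4957639104561, 'cy': 238.474089693418, 'k1': -0.11541171752909787, 'rvec': array([ 2.18948679, -2.14724896,  0.12075174]), 'tvec': array([ -95.74875551,  598.84271232, 1187.35811395])}
{'fx': 563.9850777615737, 'fy': 563.9850777615737, 'cx': 312.6832115700149, 'cy': 247.6540977645932, 'k1': -0.015247009885006813, 'rvec': array([ 0.04429475, -2.68663859,  1.61956891]), 'tvec': array([ 564.531137  ,  126.69798628, 1486.6018833 ])}
{'time_s': 0.1, 'qpos': array([ 7.15042109e+01,  1.83485890e+01,  8.97008806e+01, -1.42141942e-03,
        7.20447939e+01, -1.14754835e+00]), 'qvel': array([ 0.04941823, -0.08469407,  0.00125253,  0.12596492,  0.09429617,
       -0.08615283]), 'effort': array([ 4.42864839e-04, -4.13336205e+01, -2.32507360e+01,  7.29461946e-02,
        4.21009830e-02, -4.81296581e-05]), 'ee_pos': array([171.31302371, 548.34950472, 186.38835354]), 'ee_rot': array([-1.79905728e+02, -5.36630643e-04,  1.62652198e+02]), 'force': array([ 0.22528387,  0.43489205, -1.12651112]), 'torque': array([-0.02180357, -0.01172584,  0.03559157]), 'gripper_force': 0.0, 'gripper_width': 90.86833583218808}
```

View pics/top0.png

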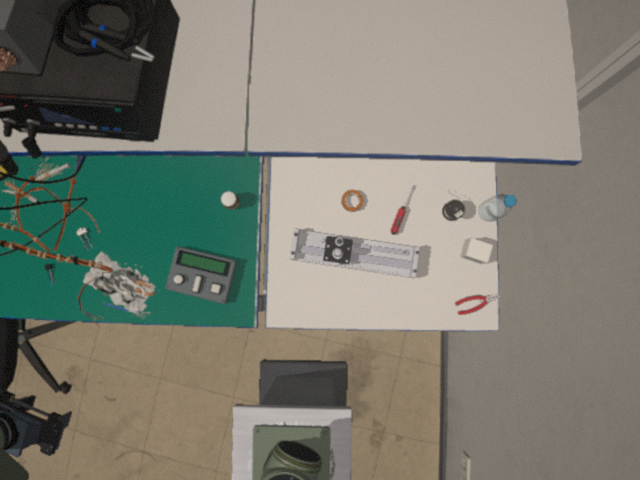

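View pics/side0.png

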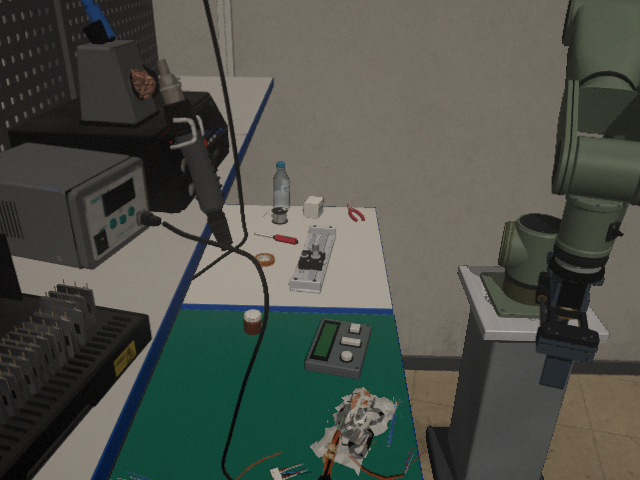

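The top view shows the readout at about (203,275), with the round key at (178,280), the bar at (197,286) and the square at (219,288). The rail runs from (295,240) to (418,262), with the carriage near (338,248). I'll enlarge these parts.

```bash
python3 - <<'E'
from h import *
a=cv2.imread("pics/top0.png");b=cv2.imread("pics/side0.png")
A=cv2.resize(a[235:310,160:240],None,fx=5,fy=5,interpolation=cv2.INTER_CUBIC)[:375]
B=cv2.resize(a[215:290,285:365],None,fx=5,fy=5,interpolation=cv2.INTER_CUBIC)
C=cv2.resize(b[310:385,300:380],(400,300)) 
C=cv2.resize(b[318:363,310:370],(400,300)); D=cv2.resize(b[225:300,280:380],(400,300))
cv2.imwrite("pics/c.png",np.vstack([np.hstack([A[:300],B[:300]]),np.hstack([C,D])]))
E
```

```text
(no output)
```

View pics/c.png

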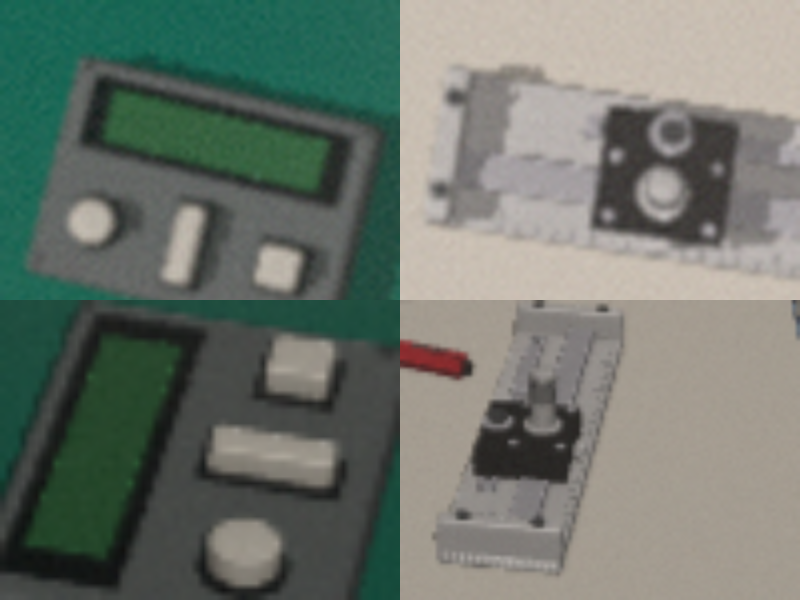

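```bash
python3 - <<'E'
from h import *
T=lambda u,v,z:print(ray("top",u,v,z).round(1)); f=lambda x,y:(160+x/5-.4,235+y/5-.4); g=lambda x,y:(285+(x-400)/5-.4,215+y/5-.4)
for p in((90,220),(184,243),(279,267)):T(*f(*p),38)
print('readout corners')
for p in((85,58),(385,126),(28,268)):T(*f(*p),26)
print('side keys')
for p in((243,537),(273,447),(302,352)):
  print(ray("side",310+p[0]*.15-.4,318+(p[1]-300)*.15-.4,38).round(1))
print('post,cap,corners')
T(*g(664,183),86);T(*g(671,131),50)
q=[g(612,107),g(741,125),g(592,226),g(724,244)]
for p in q:T(*p,42)
print(np.mean([ray("top",*p,42) for p in q],0))
print('side post top', ray("side",280+142*.25-.4,225+75*.25-.4,86), 'cap',ray("side",280+97*.25,225+107*.25-.4,50))
print('rail left end block', [ray("top",*g(*p),34).round(1) for p in((448,68),(428,220))])
print('right', [ray("top",*p,34).round(1) for p in((421,248),(417,276))])
print('others'); T(229,199,47);T(352,201,12);T(480,249,55)
E
```

```text
[485.2 308.6  38. ]
[474.4 257.3  38. ]
[463.1 205.9  38. ]
readout corners
[572.3 319.6  26. ]
[539.3 154.6  26. ]
[458.8 345.3  26. ]
side keys
[485.6 307.2  38. ]
[474.5 259.4  38. ]
[462.7 205.2  38. ]
post,cap,corners
[ 563.  -112.1   86. ]
[ 593.2 -116.3   50. ]
[606.1 -85.2  42. ]
[ 597.9 -153.5   42. ]
[543.1 -75.9  42. ]
[ 535.  -145.4   42. ]
[ 570.53823575 -115.00668411   42.        ]
side post top [ 561.88588378 -107.45707646   86.        ] cap [ 592.3722915  -126.58376074   50.        ]
rail left end block [array([626.2,   2.4,  34. ]), array([545. ,  10.8,  34. ])]
right [array([ 579.9, -336.3,   34. ]), array([ 505.2, -325.6,   34. ])]
others
[699.6 177.7  47. ]
[ 707.  -151.8   12. ]
[ 578.2 -490.    55. ]
```

Call:
{"fn": "move_arm", "kwargs": {"motion": [[0,[0.9,-0.69,0],[0,0,0.09]],[0,[0.9,-0.69,0],[0,0,0.09]],[0,[0.9,-0.69,0],[0,0,0.09]],[0,[0.9,-0.69,0],[0,0,0.09]],[0,[0.9,-0.69,0],[0,0,0.09]],[0,[0.9,-0.69,0],[0,0,0.09]],[0,[0.9,-0.69,0],[0,0,0.09]],[0,[0.9,-0.69,0],[0,0,0.09]],[0,[0.9,-0.69,0],[0,0,0.09]],[0,[0.9,-0.69,0],[0,0,0.09]],[0,[0.9,-0.69,0],[0,0,0.09]],[0,[0.9,-0.69,0],[0,0,0.09]],[0,[0.9,-0.69,0],[0,0,0.09]],[0,[0.9,-0.69,0],[0,0,0.09]],[0,[0,0,-1],[0,0,0]],[0,[0,0,-1],[0,0,0]],[0,[0,0,-1],[0,0,0]],[0,[0,0,-1],[0,0,0]],[0,[0,0,-1],[0,0,0]],[0,[0,0,0],[0,0,0]]]}}

```text
time_s: 1.77
ee_pos: [482.9, 305.1, 57.1]
ee_rot: [-179.6, -0.5, 167.7]
force: [-0.9, 0.1, -0.6]
gripper_width: 0.3
gripper_force: 0.0
```

Call:
{"fn": "move_arm", "kwargs": {"motion": [[0,[0.1,0.1,0],[0,0,0]],[0,[0,0,0],[0,0,0]],[0,[0,0,0],[0,0,0]],[0,[0,0,0],[0,0,0]]]}}

```text
time_s: 2.1
ee_pos: [490.0, 310.6, 63.9]
ee_rot: [179.9, 0.1, 167.7]
force: [0.1, -0.8, 0.1]
gripper_width: 0.4
gripper_force: 0.0
```

```bash
python3 - <<'E'
from h import *
n=[grab_frame("top"),grab_frame("side")]
print(state()['ee_pos'],[proj("side",state()['ee_pos'])])
cv2.imwrite("pics/d.png",np.hstack([cv2.resize(n[0][235:310,160:240],(400,375)),cv2.resize(n[1][300:375,310:390],(400,375))]))
E
```

```text
[489.53615642 310.26183262  63.39946028] [array([344.71280347, 344.46762254])]
```

View pics/d.png

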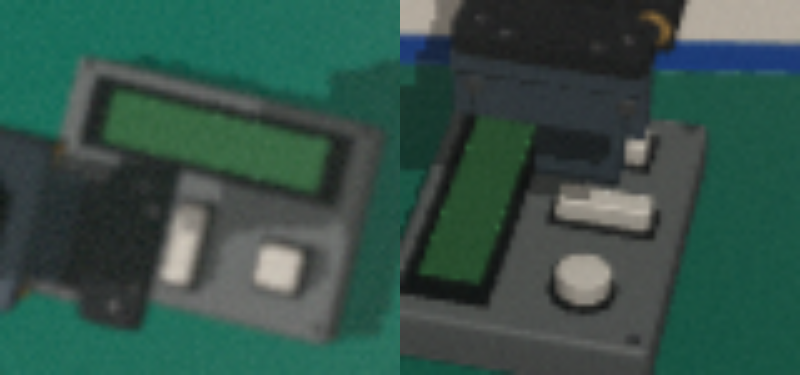

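The picture shows the finger tip over the round key, with its lower edge in the side view at about (346,335), higher than predicted. I'll check the scale before pressing.

```bash
python3 - <<'E'
from h import *
for n in("top","side"):
  c=camera_info(n);R=cv2.Rodrigues(c['rvec'])[0];print(n,-R.T@c['tvec'])
p=state()['ee_pos'];a=np.radians(167.7);X=np.array([np.cos(a),np.sin(a),0]);Y=np.array([np.sin(a),-np.cos(a),0])
for i,j,k in((1,1,0),(-1,1,0),(-1,-1,0),(1,-1,0),(0,0,0),(0,0,79)):
  q=p+16*i*X+13*j*Y+[0,0,k]; s=proj("side",q);t=proj("top",q);print(i,j,k,(400+(s-[310,300])*5).round(),((s-[310,300])*5).round(),((t-[160,235])*5).round())
f=cv2.resize(grab_frame("side")[200:380,240:440],(800,720),interpolation=cv2.INTER_CUBIC)[120:]
cv2.circle(f,tuple(((proj("side",p)-[240,200])*4-[0,120]).astype(int)),3,(0,0,255),-1);cv2.imwrite("pics/e.png",f)
E
```

```text
top [ 470.37356597  -80.06573472 1244.96501782]
side [ 540.02251052 1270.00451107  800.12322412]
1 1 0 [605. 647.] [205. 247.] [ 39. 233.]
-1 1 0 [530. 635.] [130. 235.] [ 54. 173.]
-1 -1 0 [543. 598.] [143. 198.] [101. 185.]
1 -1 0 [616. 610.] [216. 210.] [ 86. 245.]
0 0 0 [574. 622.] [174. 222.] [ 70. 209.]
0 0 79 [581. 467.] [181.  67.] [ 18. 204.]
```

View pics/e.png

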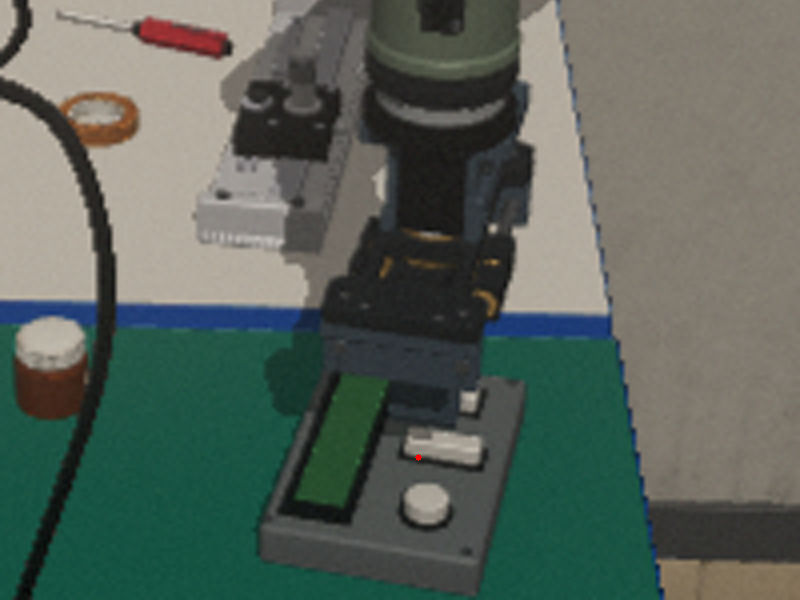

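The finger's lower edge is at (420,418) in this crop, and the dot marking the reported TCP is at (418,457), which is about 20 mm off. I'll overlay the given gripper geometry in both views to find out why.

```bash
cat > ov.py <<'E'
from h import *
from scipy.spatial.transform import Rotation as Ro
def box(img,n,z0,z1,hx,hy,col,org,s):
  st=state();R=Ro.from_euler('xyz',st['ee_rot'],degrees=True).as_matrix()
  P=[[tuple(int(v) for v in (proj(n,st['ee_pos']+R@np.array([i*hx,j*hy,-z]))-org)*s) for i,j in((1,1),(1,-1),(-1,-1),(-1,1))] for z in(z0,z1)]
  for k in range(4):
    for a,b in((P[0][k],P[0][k-1]),(P[1][k],P[1][k-1]),(P[0][k],P[1][k])): cv2.line(img,a,b,col,1)
def view(name,orgs):
  out=[]
  for n,o in orgs:
    f=cv2.resize(grab_frame(n)[o[1]:o[1]+150,o[0]:o[0]+100],(400,600),interpolation=cv2.INTER_CUBIC)
    box(f,n,0,60,16,14,(0,0,255),o,4);box(f,n,79,120,38,89,(0,255,255),o,4);out.append(f)
  cv2.imwrite(name,np.hstack(out))
E
python3 -c "
from ov import *
view('pics/f.png',[('top',(150,190)),('side',(300,240))])"
```

```text
(no output)
```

View pics/f.png

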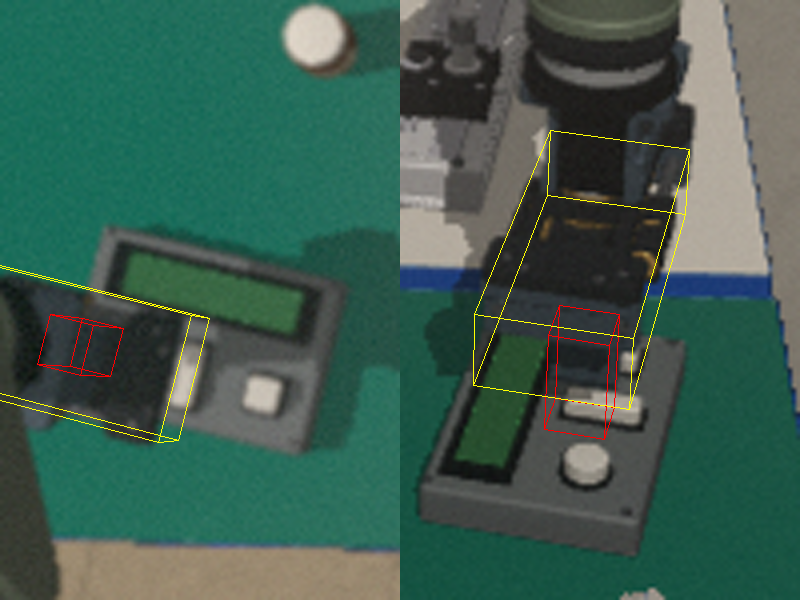

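The top overlay fits, so there is no sideways offset. In the side view the tips sit about 12 px higher than the model. I'll compare with the start picture, where the gripper was open.

```bash
python3 -c "
from h import *
p=np.array([171.3,548.3,186.4]);Y=np.array([.298,.954,0]);X=np.array([-.954,.298,0])
f=cv2.resize(cv2.imread('pics/side0.png')[290:410,510:630],(600,600),interpolation=cv2.INTER_CUBIC)
for s in(-59,-45,0,45,59):
  for i in (-16,16):
    q=(proj('side',p+s*Y+i*X)-[510,290])*5;cv2.circle(f,tuple(q.astype(int)),3,(0,0,255),-1)
cv2.imwrite('pics/g.png',f)"
```

```text
(no output)
```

View pics/g.png

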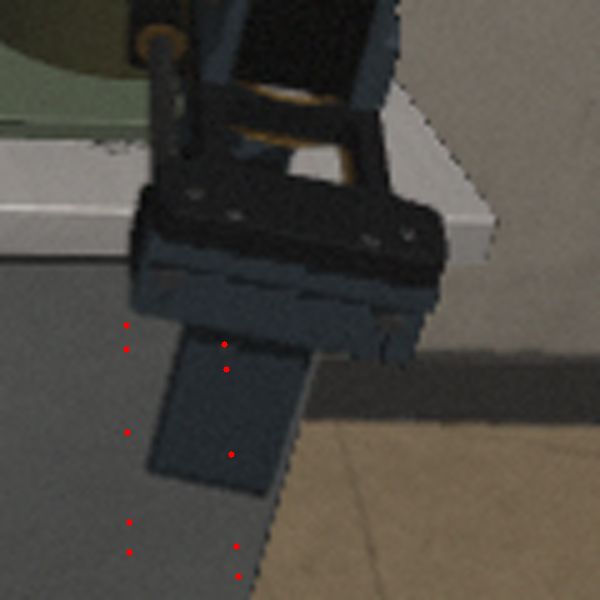

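The fingers look about 20 mm shorter than the TCP states, shifted along the finger axis in both states. I'll go down by feel.

Call:
{"fn": "move_arm", "kwargs": {"motion": [[0,[-0.16,-0.1,-0.4],[0,0,0]],[0,[0,0,-0.4],[0,0,0]],[0,[0,0,0],[0,0,0]],[0,[0,0,0],[0,0,0]]]}}

```text
time_s: 2.68
ee_pos: [484.5, 307.1, 41.5]
ee_rot: [-179.9, -0.1, 167.7]
force: [1.0, -0.5, 1.4]
gripper_width: 0.9
gripper_force: 0.0
```

Call:
{"fn": "move_arm", "kwargs": {"motion": [[0,[0,0,-0.16],[0,0,0]],[0,[0,0,-0.16],[0,0,0]],[0,[0,0,0],[0,0,0]],[0,[0,0,0],[0,0,0]]]}}

```text
time_s: 3.02
ee_pos: [484.9, 307.3, 34.0]
ee_rot: [-180.0, -0.0, 167.7]
force: [0.0, -0.0, 0.0]
gripper_width: 0.6
gripper_force: 0.0
```

Call:
{"fn": "move_arm", "kwargs": {"motion": [[0,[0,0,-0.16],[0,0,0]],[0,[0,0,-0.16],[0,0,0]],[0,[0,0,0],[0,0,0]],[0,[0,0,0],[0,0,0]]]}}

```text
time_s: 3.35
ee_pos: [484.7, 307.2, 25.8]
ee_rot: [-180.0, -0.0, 167.7]
force: [0.5, 0.6, 0.7]
gripper_width: 0.7
gripper_force: 0.0
```

Call:
{"fn": "move_arm", "kwargs": {"motion": [[0,[0,0,-0.16],[0,0,0]],[0,[0,0,0],[0,0,0]],[0,[0,0,0],[0,0,0]]]}}

```text
time_s: 3.6
ee_pos: [484.8, 307.3, 21.9]
ee_rot: [-180.0, -0.0, 167.7]
force: [-0.3, 0.5, -0.5]
gripper_width: 0.2
gripper_force: 0.0
```

Call:
{"fn": "move_arm", "kwargs": {"motion": [[0,[0,0,-0.16],[0,0,0]],[0,[0,0,0],[0,0,0]],[0,[0,0,0],[0,0,0]]]}}

```text
time_s: 3.85
ee_pos: [484.8, 307.2, 17.9]
ee_rot: [-180.0, -0.0, 167.7]
force: [-0.5, 0.1, -0.8]
gripper_width: 0.5
gripper_force: 0.0
```

Call:
{"fn": "move_arm", "kwargs": {"motion": [[0,[0,0,-0.1],[0,0,0]],[0,[0,0,0],[0,0,0]],[0,[0,0,0],[0,0,0]]]}}

```text
time_s: 4.1
ee_pos: [484.9, 307.3, 15.5]
ee_rot: [-180.0, -0.0, 167.7]
force: [0.2, 0.3, -0.2]
gripper_width: 0.0
gripper_force: 0.0
```

Call:
{"fn": "move_arm", "kwargs": {"motion": [[0,[0,0,-0.1],[0,0,0]],[0,[0,0,0],[0,0,0]],[0,[0,0,0],[0,0,0]]]}}

```text
time_s: 4.35
ee_pos: [484.8, 307.3, 13.0]
ee_rot: [-180.0, -0.0, 167.7]
force: [-1.0, -0.4, -0.5]
gripper_width: 0.6
gripper_force: 0.0
```

```bash
python3 -c "
from ov import *
view('pics/i.png',[('top',(150,190)),('side',(300,240))]);print(state()['force'])"
```

```text
[0.90880303 0.02433693 1.21395834]
```

View pics/i.png

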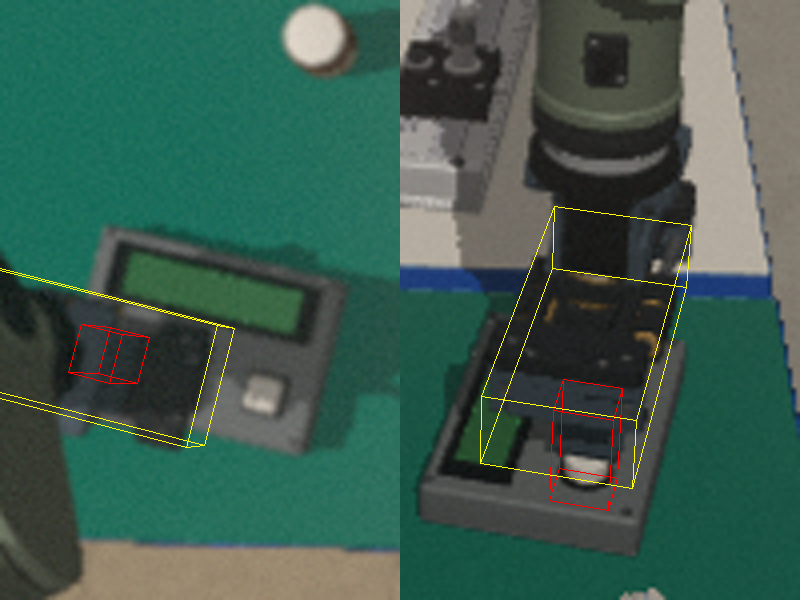

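The side view shows the finger end (crop (585,455)) just above the round key's top. It's centred, so I'll carry on down.

Call:
{"fn": "move_arm", "kwargs": {"motion": [[0,[0,0,-0.1],[0,0,0]],[0,[0,0,0],[0,0,0]],[0,[0,0,0],[0,0,0]]]}}

```text
time_s: 4.7
ee_pos: [485.2, 307.5, 10.8]
ee_rot: [180.0, 0.0, 167.7]
force: [0.0, -0.5, 1.8]
gripper_width: 0.6
gripper_force: 0.6
```

Call:
{"fn": "move_arm", "kwargs": {"motion": [[0,[0,0,-0.08],[0,0,0]],[0,[0,0,0],[0,0,0]],[0,[0,0,0],[0,0,0]]]}}

```text
time_s: 4.95
ee_pos: [485.3, 307.5, 8.9]
ee_rot: [180.0, 0.0, 167.7]
force: [-0.0, 0.4, 2.9]
gripper_width: 0.8
gripper_force: 1.3
```

Call:
{"fn": "move_arm", "kwargs": {"motion": [[0,[0,0,-0.08],[0,0,0]],[0,[0,0,0],[0,0,0]],[0,[0,0,0],[0,0,0]]]}}

```text
time_s: 5.2
ee_pos: [485.2, 307.5, 6.9]
ee_rot: [180.0, 0.0, 167.7]
force: [0.3, 0.0, 4.7]
gripper_width: 0.5
gripper_force: 2.0
```

Call:
{"fn": "move_arm", "kwargs": {"motion": [[0,[0,0,-0.06],[0,0,0]],[0,[0,0,0],[0,0,0]],[0,[0,0,0],[0,0,0]]]}}

```text
time_s: 5.45
ee_pos: [485.3, 307.5, 5.5]
ee_rot: [180.0, 0.0, 167.7]
force: [-0.7, -0.6, 5.5]
gripper_width: 0.5
gripper_force: 2.7
```

Call:
{"fn": "move_arm", "kwargs": {"motion": [[0,[0,0,-0.06],[0,0,0]],[0,[0,0,0],[0,0,0]],[0,[0,0,0],[0,0,0]]]}}

```text
time_s: 5.7
ee_pos: [485.3, 307.6, 5.3]
ee_rot: [179.9, 0.1, 167.7]
force: [-1.0, -0.2, 13.2]
gripper_width: 0.1
gripper_force: 6.7
```

The round key bottomed at a reported z of 5.4. The true fingertip is therefore about 26.6 mm above the reported TCP. Now I'll lift and move to the square key.

Call:
{"fn": "move_arm", "kwargs": {"motion": [[0,[0,0,0.5],[0,0,0]],[0,[0,0,0.6],[0,0,0]],[0,[0,0,0],[0,0,0]],[0,[-0.15,-0.68,0],[0,0,0]],[0,[-0.15,-0.68,0],[0,0,0]],[0,[-0.15,-0.68,0],[0,0,0]],[0,[-0.15,-0.68,0],[0,0,0]],[0,[-0.15,-0.68,0],[0,0,0]],[0,[-0.14,-0.68,0],[0,0,0]],[0,[0,0,0],[0,0,0]],[0,[0,0,0],[0,0,0]],[0,[0,0,0],[0,0,0]],[0,[0,0,0],[0,0,0]]]}}

```text
time_s: 6.78
ee_pos: [463.0, 206.1, 30.9]
ee_rot: [180.0, 0.0, 167.7]
force: [0.3, 0.4, 0.2]
gripper_width: 0.3
gripper_force: 0.0
```

Call:
{"fn": "move_arm", "kwargs": {"motion": [[0,[0,0,-0.35],[0,0,0]],[0,[0,0,-0.3],[0,0,0]],[0,[0,0,-0.15],[0,0,0]],[0,[0,0,-0.1],[0,0,0]],[0,[0,0,-0.1],[0,0,0]],[0,[0,0,0],[0,0,0]],[0,[0,0,0],[0,0,0]],[0,[0,0,0],[0,0,0]]]}}

```text
time_s: 7.45
ee_pos: [462.3, 205.5, 6.4]
ee_rot: [180.0, -0.0, 167.7]
force: [-2.8, 1.1, 4.6]
gripper_width: 0.5
gripper_force: 2.1
```

Call:
{"fn": "move_arm", "kwargs": {"motion": [[0,[0,0,-0.08],[0,0,0]],[0,[0,0,0],[0,0,0]],[0,[0,0,0],[0,0,0]]]}}

```text
time_s: 7.7
ee_pos: [462.5, 205.4, 5.3]
ee_rot: [180.0, -0.0, 167.7]
force: [-4.6, -0.1, 12.7]
gripper_width: 0.4
gripper_force: 6.0
```

Square is fully down. Next is the bar.

Call:
{"fn": "move_arm", "kwargs": {"motion": [[0,[0,0,0.5],[0,0,0]],[0,[0,0,0.6],[0,0,0]],[0,[0,0,0],[0,0,0]],[0,[0.16,0.7,0],[0,0,0]],[0,[0.16,0.7,0],[0,0,0]],[0,[0.14,0.69,0],[0,0,0]],[0,[0,0,0],[0,0,0]],[0,[0,0,0],[0,0,0]],[0,[0,0,0],[0,0,0]],[0,[0,0,0],[0,0,0]]]}}

```text
time_s: 8.53
ee_pos: [473.7, 256.6, 31.2]
ee_rot: [-179.9, -0.0, 167.7]
force: [0.6, 0.4, 0.7]
gripper_width: 0.7
gripper_force: 0.0
```

Call:
{"fn": "move_arm", "kwargs": {"motion": [[0,[0,0,-0.35],[0,0,0]],[0,[0,0,-0.3],[0,0,0]],[0,[0,0,-0.15],[0,0,0]],[0,[0,0,-0.1],[0,0,0]],[0,[0,0,-0.1],[0,0,0]],[0,[0,0,0],[0,0,0]],[0,[0,0,0],[0,0,0]],[0,[0,0,0],[0,0,0]]]}}

```text
time_s: 9.2
ee_pos: [474.0, 257.5, 6.9]
ee_rot: [-180.0, -0.0, 167.7]
force: [-2.1, -2.9, 3.1]
gripper_width: 0.6
gripper_force: 1.9
```

Call:
{"fn": "move_arm", "kwargs": {"motion": [[0,[0,0,-0.1],[0,0,0]],[0,[0,0,0],[0,0,0]],[0,[0,0,0],[0,0,0]]]}}

```text
time_s: 9.45
ee_pos: [474.3, 257.7, 5.3]
ee_rot: [180.0, 0.0, 167.7]
force: [-4.4, -3.6, 10.7]
gripper_width: 0.5
gripper_force: 5.7
```

Call:
{"fn": "move_arm", "kwargs": {"motion": [[0,[0,0,1],[0,0,0]],[0,[0,0,1],[0,0,0]],[0,[0,0,1],[0,0,0]],[0,[0,0,1],[0,0,0]],[91,[0.22,-0.925,0],[0,0,0.078]],[91,[0.22,-0.925,0],[0,0,0.078]],[91,[0.22,-0.925,0],[0,0,0.078]],[91,[0.22,-0.925,0],[0,0,0.078]],[91,[0.22,-0.925,0],[0,0,0.078]],[91,[0.22,-0.925,0],[0,0,0.078]],[91,[0.22,-0.925,0],[0,0,0.078]],[91,[0.22,-0.925,0],[0,0,0.078]],[91,[0.22,-0.925,0],[0,0,0.078]],[91,[0.22,-0.925,0],[0,0,0.078]],[91,[0.22,-0.925,0],[0,0,0.078]],[91,[0.22,-0.925,0],[0,0,0.078]],[91,[0.22,-0.925,0],[0,0,0.078]],[91,[0.22,-0.925,0],[0,0,0.078]],[91,[0.22,-0.925,0],[0,0,0.078]],[91,[0.22,-0.925,0],[0,0,0.078]]]}}

```text
time_s: 11.12
ee_pos: [563.4, -113.4, 104.0]
ee_rot: [180.0, 0.1, 172.7]
force: [-0.1, -0.1, 0.0]
gripper_width: 91.2
gripper_force: 0.0
```

Call:
{"fn": "move_arm", "kwargs": {"motion": [[91,[0,0,0],[0,0,0]],[91,[0,0,0],[0,0,0]],[91,[0,0,0],[0,0,0]],[91,[0,0,0],[0,0,0]]]}}

```text
time_s: 11.45
ee_pos: [562.2, -111.4, 104.0]
ee_rot: [180.0, 0.0, 172.7]
force: [-0.4, 1.0, 0.3]
gripper_width: 91.0
gripper_force: 0.0
```

Call:
{"fn": "move_arm", "kwargs": {"motion": [[91,[0,0,-0.6],[0,0,0]],[91,[0,0,-0.6],[0,0,0]],[91,[0,0,-0.6],[0,0,0]],[91,[0,0,-0.6],[0,0,0]],[91,[0,0,-0.46],[0,0,0]],[91,[0,0,0],[0,0,0]],[91,[0,0,0],[0,0,0]],[91,[0,0,0],[0,0,0]],[91,[0,0,0],[0,0,0]]]}}

```text
time_s: 12.2
ee_pos: [563.0, -112.2, 33.8]
ee_rot: [-180.0, 0.1, 172.7]
force: [0.6, -0.2, 0.1]
gripper_width: 90.7
gripper_force: 0.0
```

```bash
python3 -c "
from ov import *
view('pics/j.png',[('top',(290,170)),('side',(260,180))]);print(state()['ee_pos'],state()['force'])"
```

```text
[ 562.86091044 -112.37864357   33.60715401] [0.15396518 0.10079015 0.86567749]
```

View pics/j.png

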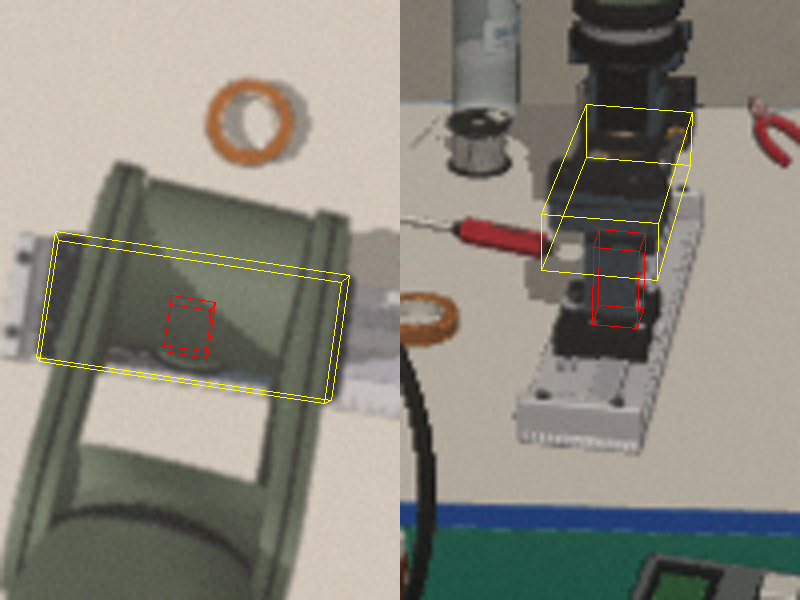

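The near finger, at crop (615,285), stands in front of the post, with its tip above the carriage top and beside the cap. Closing now.

Call:
{"fn": "move_arm", "kwargs": {"grip_force": 25, "motion": [[40,[0,0,0],[0,0,0]],[20,[0,0,0],[0,0,0]],[10,[0,0,0],[0,0,0]],[10,[0,0,0],[0,0,0]],[10,[0,0,0],[0,0,0]],[10,[0,0,0],[0,0,0]],[10,[0,0,0],[0,0,0]],[10,[0,0,0],[0,0,0]]]}}

```text
time_s: 12.97
ee_pos: [562.2, -112.4, 32.6]
ee_rot: [180.0, -0.0, 172.7]
force: [-0.2, -0.0, -0.4]
gripper_width: 40.6
gripper_force: 0.0
```

Call:
{"fn": "move_arm", "kwargs": {"motion": [[10,[0,0,0],[0,0,0]],[10,[0,0,0],[0,0,0]],[10,[0,0,0],[0,0,0]],[10,[0,0,0],[0,0,0]],[10,[0,0,0],[0,0,0]],[10,[0,0,0],[0,0,0]],[10,[0,0,0],[0,0,0]]]}}

```text
time_s: 13.55
ee_pos: [562.2, -112.3, 32.7]
ee_rot: [180.0, -0.0, 172.7]
force: [0.0, 0.4, -0.3]
gripper_width: 16.9
gripper_force: 25.0
```

Call:
{"fn": "move_arm", "kwargs": {"motion": [[10,[-0.019,-0.149,0],[0,0,0]],[10,[-0.019,-0.149,0],[0,0,0]],[10,[-0.019,-0.149,0],[0,0,0]],[10,[-0.019,-0.149,0],[0,0,0]],[10,[-0.019,-0.149,0],[0,0,0]],[10,[-0.019,-0.149,0],[0,0,0]],[10,[-0.019,-0.149,0],[0,0,0]],[10,[-0.019,-0.149,0],[0,0,0]],[10,[0,0,0],[0,0,0]],[10,[0,0,0],[0,0,0]]]}}

```text
time_s: 14.38
ee_pos: [558.2, -143.2, 32.7]
ee_rot: [-179.9, -0.0, 172.7]
force: [-0.8, -1.0, 0.4]
gripper_width: 17.0
gripper_force: 25.0
```

Call:
{"fn": "move_arm", "kwargs": {"motion": [[10,[-0.005,-0.04,0],[0,0,0]],[10,[-0.005,-0.04,0],[0,0,0]],[10,[-0.005,-0.04,0],[0,0,0]]]}}

```text
time_s: 14.63
ee_pos: [557.9, -145.1, 32.7]
ee_rot: [180.0, -0.0, 172.7]
force: [-0.2, 1.3, -0.1]
gripper_width: 17.4
gripper_force: 25.0
```

Call:
{"fn": "move_arm", "kwargs": {"motion": [[10,[-0.005,-0.04,0],[0,0,0]],[10,[-0.005,-0.04,0],[0,0,0]]]}}

```text
time_s: 14.8
ee_pos: [557.7, -147.0, 32.7]
ee_rot: [180.0, -0.0, 172.7]
force: [-1.9, 1.4, 0.1]
gripper_width: 17.5
gripper_force: 25.0
```

Call:
{"fn": "move_arm", "kwargs": {"motion": [[10,[-0.005,-0.04,0],[0,0,0]],[10,[-0.005,-0.04,0],[0,0,0]]]}}

```text
time_s: 14.97
ee_pos: [557.4, -149.1, 32.7]
ee_rot: [180.0, -0.0, 172.7]
force: [-1.0, 3.5, 0.9]
gripper_width: 17.0
gripper_force: 25.0
```

Call:
{"fn": "move_arm", "kwargs": {"motion": [[10,[-0.005,-0.04,0],[0,0,0]],[10,[-0.005,-0.04,0],[0,0,0]]]}}

```text
time_s: 15.13
ee_pos: [557.2, -151.2, 32.7]
ee_rot: [180.0, -0.0, 172.7]
force: [-0.4, 1.6, 0.1]
gripper_width: 17.3
gripper_force: 25.0
```

Call:
{"fn": "move_arm", "kwargs": {"motion": [[10,[-0.005,-0.04,0],[0,0,0]],[10,[-0.005,-0.04,0],[0,0,0]]]}}

```text
time_s: 15.3
ee_pos: [556.8, -153.3, 32.6]
ee_rot: [180.0, -0.0, 172.7]
force: [-0.8, 2.5, 1.8]
gripper_width: 17.3
gripper_force: 25.0
```

Riding with about 2 N of drag, and the readings show it clearly. Continuing.

Call:
{"fn": "move_arm", "kwargs": {"motion": [[10,[-0.005,-0.04,0],[0,0,0]],[10,[-0.005,-0.04,0],[0,0,0]]]}}

```text
time_s: 15.47
ee_pos: [556.6, -155.3, 32.6]
ee_rot: [180.0, -0.0, 172.7]
force: [-1.8, 1.8, 1.5]
gripper_width: 17.7
gripper_force: 25.0
```

Call:
{"fn": "move_arm", "kwargs": {"motion": [[10,[-0.005,-0.04,0],[0,0,0]],[10,[-0.005,-0.04,0],[0,0,0]]]}}

```text
time_s: 15.63
ee_pos: [556.4, -157.3, 32.7]
ee_rot: [180.0, -0.0, 172.7]
force: [-1.2, 2.3, 1.0]
gripper_width: 17.2
gripper_force: 25.0
```

Call:
{"fn": "move_arm", "kwargs": {"motion": [[10,[-0.005,-0.04,0],[0,0,0]],[10,[-0.005,-0.04,0],[0,0,0]]]}}

```text
time_s: 15.8
ee_pos: [556.1, -159.3, 32.7]
ee_rot: [180.0, -0.0, 172.7]
force: [-1.6, 1.4, 1.2]
gripper_width: 17.4
gripper_force: 25.0
```

Call:
{"fn": "move_arm", "kwargs": {"motion": [[10,[-0.005,-0.04,0],[0,0,0]],[10,[-0.005,-0.04,0],[0,0,0]]]}}

```text
time_s: 15.97
ee_pos: [555.8, -161.3, 32.6]
ee_rot: [180.0, -0.0, 172.7]
force: [-1.7, 2.1, 1.7]
gripper_width: 17.3
gripper_force: 25.0
```

Call:
{"fn": "move_arm", "kwargs": {"motion": [[10,[-0.005,-0.04,0],[0,0,0]],[10,[-0.005,-0.04,0],[0,0,0]]]}}

```text
time_s: 16.13
ee_pos: [555.6, -163.3, 32.7]
ee_rot: [180.0, -0.0, 172.7]
force: [-2.3, 2.8, 1.0]
gripper_width: 17.1
gripper_force: 25.0
```

Call:
{"fn": "move_arm", "kwargs": {"motion": [[10,[-0.005,-0.04,0],[0,0,0]],[10,[-0.005,-0.04,0],[0,0,0]]]}}

```text
time_s: 16.3
ee_pos: [555.3, -165.3, 32.6]
ee_rot: [180.0, -0.0, 172.7]
force: [-2.1, 1.4, 2.0]
gripper_width: 17.5
gripper_force: 25.0
```

Call:
{"fn": "move_arm", "kwargs": {"motion": [[10,[-0.005,-0.04,0],[0,0,0]],[10,[-0.005,-0.04,0],[0,0,0]]]}}

```text
time_s: 16.47
ee_pos: [555.1, -167.3, 32.7]
ee_rot: [180.0, -0.0, 172.7]
force: [-1.9, 1.7, 1.8]
gripper_width: 17.1
gripper_force: 25.0
```

Call:
{"fn": "move_arm", "kwargs": {"motion": [[10,[-0.005,-0.04,0],[0,0,0]],[10,[-0.005,-0.04,0],[0,0,0]]]}}

```text
time_s: 16.63
ee_pos: [554.8, -169.2, 32.6]
ee_rot: [180.0, -0.0, 172.7]
force: [-3.2, 3.4, 2.3]
gripper_width: 17.1
gripper_force: 25.0
```

Call:
{"fn": "move_arm", "kwargs": {"motion": [[10,[-0.005,-0.04,0],[0,0,0]],[10,[-0.005,-0.04,0],[0,0,0]]]}}

```text
time_s: 16.8
ee_pos: [554.6, -171.3, 32.7]
ee_rot: [180.0, -0.0, 172.7]
force: [-2.7, 2.1, 2.5]
gripper_width: 17.4
gripper_force: 25.0
```

Call:
{"fn": "move_arm", "kwargs": {"motion": [[10,[-0.005,-0.04,0],[0,0,0]],[10,[-0.005,-0.04,0],[0,0,0]]]}}

```text
time_s: 16.97
ee_pos: [554.3, -173.2, 32.6]
ee_rot: [180.0, -0.0, 172.7]
force: [-3.2, 1.8, 3.5]
gripper_width: 17.2
gripper_force: 25.0
```

Call:
{"fn": "move_arm", "kwargs": {"motion": [[10,[-0.008,-0.04,0],[0,0,0]],[10,[-0.008,-0.04,0],[0,0,0]]]}}

```text
time_s: 17.13
ee_pos: [554.1, -175.3, 32.7]
ee_rot: [180.0, -0.0, 172.7]
force: [-3.9, 1.8, 3.3]
gripper_width: 17.2
gripper_force: 25.0
```

Call:
{"fn": "move_arm", "kwargs": {"motion": [[10,[-0.006,-0.04,0],[0,0,0]],[10,[-0.006,-0.04,0],[0,0,0]]]}}

```text
time_s: 17.3
ee_pos: [553.8, -177.3, 32.7]
ee_rot: [180.0, -0.0, 172.7]
force: [-3.3, 2.6, 2.7]
gripper_width: 17.7
gripper_force: 25.0
```

Call:
{"fn": "move_arm", "kwargs": {"motion": [[10,[-0.006,-0.04,0],[0,0,0]],[10,[-0.006,-0.04,0],[0,0,0]]]}}

```text
time_s: 17.47
ee_pos: [553.5, -179.3, 32.7]
ee_rot: [180.0, -0.0, 172.7]
force: [-3.9, 2.7, 2.4]
gripper_width: 17.6
gripper_force: 25.0
```

Call:
{"fn": "move_arm", "kwargs": {"motion": [[10,[-0.006,-0.04,0],[0,0,0]],[10,[-0.006,-0.04,0],[0,0,0]]]}}

```text
time_s: 17.63
ee_pos: [553.2, -181.3, 32.7]
ee_rot: [180.0, 0.0, 172.7]
force: [-3.7, 1.8, 1.6]
gripper_width: 17.4
gripper_force: 25.0
```

Call:
{"fn": "move_arm", "kwargs": {"motion": [[10,[-0.006,-0.04,0],[0,0,0]],[10,[-0.006,-0.04,0],[0,0,0]]]}}

```text
time_s: 17.8
ee_pos: [553.0, -183.3, 32.7]
ee_rot: [180.0, 0.0, 172.7]
force: [-3.0, 2.7, 2.0]
gripper_width: 17.5
gripper_force: 25.0
```

Call:
{"fn": "move_arm", "kwargs": {"motion": [[10,[-0.006,-0.04,0],[0,0,0]],[10,[-0.006,-0.04,0],[0,0,0]]]}}

```text
time_s: 17.97
ee_pos: [552.7, -185.3, 32.6]
ee_rot: [180.0, 0.0, 172.7]
force: [-3.0, 3.4, 2.5]
gripper_width: 17.3
gripper_force: 25.0
```

Call:
{"fn": "move_arm", "kwargs": {"motion": [[10,[-0.006,-0.04,0],[0,0,0]],[10,[-0.006,-0.04,0],[0,0,0]]]}}

```text
time_s: 18.13
ee_pos: [552.5, -187.3, 32.7]
ee_rot: [180.0, 0.0, 172.7]
force: [-2.8, 1.1, 2.0]
gripper_width: 17.1
gripper_force: 25.0
```

Call:
{"fn": "move_arm", "kwargs": {"motion": [[10,[-0.006,-0.04,0],[0,0,0]],[10,[-0.006,-0.04,0],[0,0,0]]]}}

```text
time_s: 18.3
ee_pos: [552.2, -189.3, 32.7]
ee_rot: [180.0, 0.0, 172.7]
force: [-2.1, 1.5, 0.5]
gripper_width: 17.4
gripper_force: 25.0
```

Call:
{"fn": "move_arm", "kwargs": {"motion": [[10,[-0.006,-0.04,0],[0,0,0]],[10,[-0.006,-0.04,0],[0,0,0]]]}}

```text
time_s: 18.47
ee_pos: [551.9, -191.4, 32.7]
ee_rot: [-180.0, 0.0, 172.7]
force: [-1.6, 1.9, 0.9]
gripper_width: 17.6
gripper_force: 25.0
```

Call:
{"fn": "move_arm", "kwargs": {"motion": [[10,[-0.006,-0.04,0],[0,0,0]],[10,[-0.006,-0.04,0],[0,0,0]]]}}

```text
time_s: 18.63
ee_pos: [551.6, -193.8, 32.7]
ee_rot: [-180.0, 0.0, 172.7]
force: [-2.6, -0.1, -0.3]
gripper_width: 17.3
gripper_force: 25.0
```

The drag fell to zero and the carriage ran slightly ahead, so the ball may be dropping in. I'll take small steps.

Call:
{"fn": "move_arm", "kwargs": {"motion": [[10,[0,0,0],[0,0,0]],[10,[0,0,0],[0,0,0]]]}}

```text
time_s: 18.8
ee_pos: [551.6, -194.5, 32.7]
ee_rot: [-179.9, 0.0, 172.7]
force: [-2.5, -3.1, -0.4]
gripper_width: 17.1
gripper_force: 25.0
```

Call:
{"fn": "move_arm", "kwargs": {"motion": [[10,[-0.006,-0.04,0],[0,0,0]],[10,[0,0,0],[0,0,0]]]}}

```text
time_s: 18.97
ee_pos: [551.5, -194.2, 32.7]
ee_rot: [180.0, 0.0, 172.7]
force: [-1.7, 0.5, -0.3]
gripper_width: 17.3
gripper_force: 25.0
```

Call:
{"fn": "move_arm", "kwargs": {"motion": [[10,[-0.006,-0.04,0],[0,0,0]],[10,[0,0,0],[0,0,0]]]}}

```text
time_s: 19.13
ee_pos: [551.4, -195.5, 32.7]
ee_rot: [-180.0, 0.0, 172.7]
force: [-1.0, -3.4, -1.9]
gripper_width: 17.4
gripper_force: 25.0
```

Call:
{"fn": "move_arm", "kwargs": {"motion": [[10,[-0.006,-0.04,0],[0,0,0]],[10,[0,0,0],[0,0,0]]]}}

```text
time_s: 19.3
ee_pos: [551.1, -197.6, 32.7]
ee_rot: [-179.9, 0.0, 172.7]
force: [-1.6, -4.7, -1.4]
gripper_width: 17.5
gripper_force: 25.0
```

Call:
{"fn": "move_arm", "kwargs": {"motion": [[10,[-0.006,-0.04,0],[0,0,0]],[10,[0,0,0],[0,0,0]]]}}

```text
time_s: 19.47
ee_pos: [551.1, -198.0, 32.7]
ee_rot: [-179.9, 0.0, 172.7]
force: [-0.6, -3.6, -2.1]
gripper_width: 17.3
gripper_force: 25.0
```

Call:
{"fn": "move_arm", "kwargs": {"motion": [[10,[-0.006,-0.04,0],[0,0,0]],[10,[0,0,0],[0,0,0]]]}}

```text
time_s: 19.63
ee_pos: [551.0, -198.3, 32.7]
ee_rot: [180.0, 0.0, 172.7]
force: [0.7, -2.4, -1.7]
gripper_width: 17.6
gripper_force: 25.0
```

Call:
{"fn": "move_arm", "kwargs": {"motion": [[10,[-0.006,-0.04,0],[0,0,0]],[10,[0,0,0],[0,0,0]]]}}

```text
time_s: 19.8
ee_pos: [550.9, -198.8, 32.7]
ee_rot: [179.9, 0.0, 172.7]
force: [1.2, 0.9, -1.5]
gripper_width: 17.5
gripper_force: 25.0
```

Call:
{"fn": "move_arm", "kwargs": {"motion": [[10,[-0.006,-0.04,0],[0,0,0]],[10,[0,0,0],[0,0,0]]]}}

```text
time_s: 19.97
ee_pos: [550.8, -199.7, 32.7]
ee_rot: [179.9, 0.0, 172.7]
force: [1.0, 1.7, -2.3]
gripper_width: 17.5
gripper_force: 25.0
```

Call:
{"fn": "move_arm", "kwargs": {"motion": [[10,[-0.005,-0.04,0],[0,0,0]],[10,[0,0,0],[0,0,0]]]}}

```text
time_s: 20.13
ee_pos: [550.6, -201.0, 32.7]
ee_rot: [180.0, 0.0, 172.7]
force: [2.0, 1.2, -3.6]
gripper_width: 17.6
gripper_force: 25.0
```

Call:
{"fn": "move_arm", "kwargs": {"motion": [[10,[-0.005,-0.04,0],[0,0,0]],[10,[0,0,0],[0,0,0]]]}}

```text
time_s: 20.3
ee_pos: [550.5, -202.2, 32.7]
ee_rot: [180.0, 0.0, 172.7]
force: [2.6, 1.2, -3.6]
gripper_width: 17.6
gripper_force: 25.0
```

Call:
{"fn": "move_arm", "kwargs": {"motion": [[10,[-0.005,-0.04,0],[0,0,0]],[10,[0,0,0],[0,0,0]]]}}

```text
time_s: 20.47
ee_pos: [550.4, -202.7, 32.7]
ee_rot: [179.9, 0.0, 172.7]
force: [4.0, 3.6, -3.5]
gripper_width: 16.9
gripper_force: 25.0
```

Call:
{"fn": "move_arm", "kwargs": {"motion": [[10,[-0.005,-0.04,0],[0,0,0]],[10,[0,0,0],[0,0,0]]]}}

```text
time_s: 20.63
ee_pos: [550.3, -203.0, 32.7]
ee_rot: [179.9, 0.0, 172.6]
force: [4.6, 5.5, -3.0]
gripper_width: 17.3
gripper_force: 25.0
```

The wall is felt at y of about -202.5 and the entry edge at about -198.2. I'll back off to the middle.

Call:
{"fn": "move_arm", "kwargs": {"motion": [[10,[0.015,0.05,0],[0,0,0]],[10,[0.015,0.05,0],[0,0,0]],[10,[0,0,0],[0,0,0]],[10,[0,0,0],[0,0,0]],[10,[0,0,0],[0,0,0]],[10,[0,0,0],[0,0,0]]]}}

```text
time_s: 21.13
ee_pos: [550.5, -202.0, 32.6]
ee_rot: [-180.0, -0.0, 172.7]
force: [1.1, -0.8, -2.8]
gripper_width: 17.3
gripper_force: 25.0
```

Call:
{"fn": "move_arm", "kwargs": {"motion": [[10,[0.005,0.04,0],[0,0,0]],[10,[0.005,0.04,0],[0,0,0]],[10,[0,0,0],[0,0,0]],[10,[0,0,0],[0,0,0]],[10,[0,0,0],[0,0,0]],[10,[0,0,0],[0,0,0]]]}}

```text
time_s: 21.63
ee_pos: [550.8, -199.8, 32.6]
ee_rot: [-180.0, -0.0, 172.7]
force: [1.4, -0.9, -2.9]
gripper_width: 17.4
gripper_force: 25.0
```

```bash
python3 -c "
from ov import *
s=state();print(s['ee_pos'],s['force'],s['qvel'].round(2))
f=cv2.resize(grab_frame('side')[180:330,260:460],(800,600),interpolation=cv2.INTER_CUBIC);cv2.imwrite('pics/k.png',f)"
```

```text
[ 550.77330007 -199.75133978   32.64781674] [ 1.38097887 -0.93176584 -2.90607445] [ 0.02 -0.    0.11 -0.03  0.01 -0.07]
```

View pics/k.png

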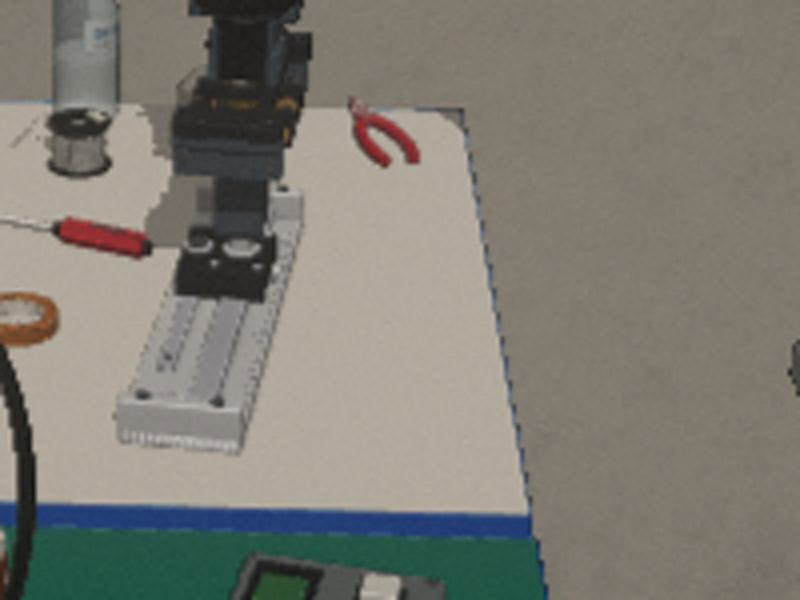

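The carriage (about (225,265)) is gripped well along the rail and free of the bystanders. As a quick check, I'll feel the notch's other wall and then return to the middle.

Call:
{"fn": "move_arm", "kwargs": {"motion": [[10,[0.005,0.04,0],[0,0,0]],[10,[0.005,0.04,0],[0,0,0]],[10,[0.005,0.04,0],[0,0,0]],[10,[0,0,0],[0,0,0]],[10,[0,0,0],[0,0,0]]]}}

```text
time_s: 22.1
ee_pos: [551.1, -197.6, 32.7]
ee_rot: [-179.9, -0.0, 172.7]
force: [-0.0, -5.2, -2.6]
gripper_width: 17.5
gripper_force: 25.0
```

Both walls are felt (-197.7 and -202.6), so the middle is about -200.1. Returning there.

Call:
{"fn": "move_arm", "kwargs": {"motion": [[10,[-0.005,-0.04,0],[0,0,0]],[10,[-0.005,-0.04,0],[0,0,0]],[10,[-0.005,-0.045,0],[0,0,0]],[10,[0,0,0],[0,0,0]],[10,[0,0,0],[0,0,0]],[10,[0,0,0],[0,0,0]],[10,[0,0,0],[0,0,0]],[10,[0,0,0],[0,0,0]]]}}

```text
time_s: 22.77
ee_pos: [550.8, -199.5, 32.7]
ee_rot: [180.0, -0.0, 172.7]
force: [0.4, 1.3, -2.1]
gripper_width: 17.5
gripper_force: 25.0
```

```bash
python3 -c "
from workcell import *
s=state();print(s['ee_pos'],s['force'],s['gripper_force'],s['qvel'].round(2))
p=s['ee_pos']
if -201.5<p[1]<-198.5: print(job_done())"
```

```text
[ 550.83806071 -199.51354744   32.67627479] [ 0.35678148  1.33251642 -2.0934392 ] 24.999613165855408 [-0.05  0.   -0.04 -0.11 -0.01 -0.04]
the job is handed in; nothing more can be done
None
```

I pressed the round, square and bar keys in order, slid the carriage by its post into the notch (felt the ball drop in and both walls), and handed the job in at 22.8 s with the post still gripped at 25 N and the carriage still; no verdict came back, and the carton was hidden behind the gripper in the last picture.

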